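# Load the check bar and lock it in the cam fixture

### The job

Push the brass bar off the level landing and down its sloped chute, without lifting it out, until its leading end rests against the stop at the low end. Then crank the camshaft counter-clockwise as seen from above, until the follower's roller rests on the flat dwell at the top of the cam's lobe, so that the shoe keeps the bar clamped against the chute's far wall, and let go of the crank there. Leave the amber jar and the spare bar beside them where they stand.

Things in the scene. Friction and masses are not known exactly. Their poses are not given: they have to be found in the camera images.
- fixture: Hand-cranked cam clamping fixture on a fixed grey base plate, 275 x 255 x 12 mm, with a vertical camshaft, a follower ram and a sloped chute. Origin on the camshaft's axis at desk height; z up, x the way the chute falls (roughly away from the robot), y from the camshaft along the ram to the chute.
- cam_center (a point): On the camshaft's axis at the cam's mid-height, 51 mm up. The steel cam plate (z 43 to 59 mm) has base radius 27 mm and one lobe 15 mm higher; round the lobe's top the radius is constant (the flat dwell) over 0.6 rad, with ramps of 0.8 rad on both sides. The ram's roller bears on the cam's +y side.
- crank (a joint): Crank and cam angle, rad, growing counter-clockwise from above; end stops at 0 and 4.2. Crank arm's direction from the fixture's +x towards +y = this + 2.618. Ram retracted up to 1.3, then it rises; dwell under the roller from 2.2 to 2.8 (middle 2.5), beyond it the ram falls back. Let go on a ramp, the crank is sprung back; on the dwell or base circle it stays. Takes 1 to 6 N at the handle.
- crank_handle (a point): Middle (120 mm above the desk) of the crank's black upright handle, 20 mm in diameter, from z 90 to 148 mm, free to spin, 85 mm from the camshaft's axis. Below it the dark crank arm, 20 mm wide (z 80 to 90 mm), runs to the shaft, whose top is at z 98 mm. Two ram guide cheeks, 70 mm high, stand 55 to 85 mm from the shaft towards the chute.
- ram (a joint): Travel of the spring-returned follower ram towards the chute, m: 0 retracted, about 0.015 on the dwell.
- shoe_face (a point): Middle of the face of the dark clamping shoe (40 wide x 22 mm tall) at the ram's end. Retracted it stands 3 mm outside the chute's channel; the ram pushes it 12 mm into the channel, where its spring presses the bar sideways with about 5 N. The chute's wall on this side ends before the shoe.
- shoe: The same shoe; its origin is the fixture's origin shifted by the shoe's travel, so use shoe_face for its place.
- chute: Steel chute fixed on the fixture, falling at 0.21 rad. x runs down the slope, y across it away from the camshaft, z square to its floor. Origin on the floor, under the middle of the bar when that is home. Channel 44 mm wide, walls 10 mm high; the slope runs from the crest at x = -70 mm to the stop, a dark plate 16 mm high with its face at x = +45 mm.
- bar_center (a point): Centre of the brass bar, 90 x 36 x 22 mm, about 0.6 kg, x along its length. It starts lengthwise on a level landing (floor 55 mm above the desk, 127 mm long, same channel and walls) that leads into the slope. Its top stands 12 mm above the walls; friction holds it on the slope. Home, this point is at the chute's x = 0, 11 mm above the floor.
- bar: The same bar; origin at the centre of its underside.
- bottle_center (a point): Centre of the amber glass jar, 52 mm in diameter and 80 mm tall, standing beyond the chute's far wall: to be left alone.
- spare_center (a point): Centre of the spare aluminium bar, 100 x 40 x 16 mm, lying on the base plate beside the camshaft, nearer the robot: to be left alone.
There are look-alikes about, which are no part of the job. What is meant by the bar is not purple, and is the larger of those in its own colour.

How it is judged (in metres and radians):
On the way:
1. the bar lies in the chute against the stop (within 4 mm) (x of bar_center in the frame of chute above -0.004 m and z of bar_center in the frame of chute between 0.008 and 0.015 m and angle between the x axis of bar_center and the x axis of chute, either way round below 0.12 rad and linear speed of bar below 0.02 m/s), for 0.2 s.
At the end, for the whole second after the job is handed in: The bar lies flat in the chute within 4 mm of the stop and at rest; the crank stands still with the cam's dwell under the roller (crank angle 2.18 to 2.82 rad, ram travel over 13.8 mm) and the shoe presses on the bar with more than 2 N (all of step 1 and value of joint crank between 2.18 and 2.82 rad and value of joint ram above 0.0138 m and contact force between shoe and bar above 2 N and velocity of joint crank between -0.05 and 0.05 rad/s); the robot touches nothing.
It fails at once if the bar is lifted out of the chute (its centre more than 95 mm above the desk, 30 mm above its start) (height (world z) of bar_center above 0.095 m).
It fails at once if the amber jar is moved by more than 30 mm or tipped (distance of bottle_center from where it was at the start of the episode above 0.03 m or angle between bottle_center's own z axis and vertical above 0.5 rad).
It fails at once if the spare bar is moved by more than 30 mm (distance of spare_center from where it was at the start of the episode above 0.03 m).
It also fails if it takes over 64 s, if anything falls off the work surface, if the arm or the gripper's body presses on something with over 40 N, if the wrist force passes 120 N, or if a joint passes its speed limit or range.

### The arm

A 6-joint arm with a two-finger parallel gripper is mounted at the origin on the work surface. World frame = base frame: x ahead of the robot, y to its left, z up, the work surface at z = 0. Lengths are in m, angles in degrees, forces in N, time in s.
With the tool pointing down it reaches from about 0.4 to 0.825 m from the base axis. Payload 7 kg.
Tool frame: the origin (TCP) lies at the very end of the fingers, on their centre line; the grasp point (between the pads) lies 19 mm behind it (ctrl.pinch_z is the distance from the TCP to the grasp point, in m); z points along the fingers, x is the direction in which the jaws open and shut, and the axes are right-handed (so a half turn about z gives the same grasp; the last joint's range is limited). The gripper opens to 88 mm and grips with 3 to 60 N. Pads are 19 mm wide; open, the fingers measure 130 mm over their backs; the gripper's body (78 mm by 193 mm) begins 47 mm behind the grasp point.
Start: joints at [-48.524, 20.546, 0.682, 0, -70.136, -16.507], TCP at [0.285, -0.612, 0.227] pointing down, gripper open.
Joint ranges: [-176.03, 176.03], [-82.01, 121.73], [-58.28, 71.71], [-173.87, 95.51], [-174.79, -0.11], [-173.66, 173.66]. Speed limits (degrees/s): [136.94, 136.94, 172.46, 180, 180, 180].

### API

Orientations are given as [roll, pitch, yaw] about the fixed x, y, z axes, in that order (R = Rz(yaw) Ry(pitch) Rx(roll)).
In Python, from plant import ctrl gives the robot as it stands.
- The arm moves only by the tool carry_out, never from a script. Its argument "increments" is a list of rows, each a list of 7 numbers: the turn, a rotation vector about the world's x, y, z in degrees, then the shift along the world's x, y, z in mm, then the closure, from 0 (fully open) to 1 (shut). In form: [[ax, ay, az, dx, dy, dz, grip], ...]. A call has 1 to 20 rows; each row is the pose to reach, as a shift and turn from the pose commanded when the call began; what a row does not reach only later rows make up. A row lasts 1/8 s, in which the tool goes at most 62.5 mm and 10.7 degrees, less where a joint would pass 70% of its speed; a pose out of reach is approached as far as the arm can. A call with a gripper value outside its range is refused whole. The fingers move at their own pace and stop on an object; the grip force is fixed at half the most. Time passes only in rows, so rows that repeat a pose let the fingers close. It gives the time, the measured TCP pose, the force and the opening at its end, in the units of the state.
- ctrl.get_obs(): the state, without advancing time (a new reading comes with each control period).
- ctrl.snapshot(name): name is "scene" or "side" or "wrist"; returns a dict with "pixels" (480x640x3 uint8, blue, green, red), "intrinsics" (3x3 intrinsics, pixels), "rvec" (rotation vector, rad) and "tvec" (3), from world to camera coordinates, as OpenCV has them; the wrist camera has in their place "hand_eye" (4x4, takes a point from camera to tool coordinates, whose origin is the TCP and whose axes are the tool frame's). Camera axes: x right, y down, z forward; pixel columns grow to the right and rows downward; lengths in m; the calibration is good to about 2 mm. A picture is of the moment at which its call begins: read the wrist's pose just before it. There is no depth.
- ctrl.close_job(): hands the job in, once; it reports no verdict.
Trained networks look in a picture, given as the dict that the camera call returned (one of the last four; its "shot" number tells which), for a name from the list of things; names that differ only in an ending like _2 or _b are one class to them, and where a whole thing is asked for, a point or a joint stands for the part that bears it (a point fixed in the world has none). Each returns a list of dicts, best first, with "confidence" (0 to 1); they miss things now and then, are a little off and sometimes report something else, mostly with a low value. They report only what shows in the picture. A call takes as long as a camera call. They do not tell look-alikes from the thing itself.
- ctrl.search_frame(picture, label): "centre" ([x, y, z] in m, in world coordinates, good to about 4 mm: the middle of the surface that is visible of it).
- ctrl.outline_of(picture, label): "pixels" (480x640 bool, what is visible of it).
The state is a dict: "clock": time; "joint_pos": joint angles; "qvel": joint speeds; "tau": joint torques, N m; "tool_pos": TCP position; "orientation": TCP orientation; "force": force on the tool from outside, world axes, zero at the start; "moment": the same for the moment, N m; "opening": finger opening in m.
Only numpy, scipy, OpenCV 4.12 (cv2) and the standard library are available. Lean on these libraries where they do the work, as an engineer would, in place of code of your own. Each camera call takes 0.05 s, during which the arm holds its last target. There are 200 camera calls.

## Working session

There is one attempt and no reset: what is moved stays moved. The work goes in short steps, Python scripts to look and compute and a tool call to move; the robot and the scene stay as the last step left them, time stands still between calls to the robot, and variables do not carry over. Pictures are saved under pics/ and viewed, about 8 in all and at most 12, crops included, and the job is handed in when it is done.

Besides the shell and the picture viewer there is one more tool, called after "Call:" by a JSON object that holds its "api" and its "payload", one argument or row to a line. carry_out: Moves the arm, as the interface text tells. Its arguments: {"type":"object","properties":{"increments":{"type":"array"}},"required":["increments"]}

```bash
mkdir -p pics; cat > h.py <<'E'
import numpy as np, cv2
from plant import ctrl
def proj(s,P):
    return cv2.projectPoints(np.array(P,float).reshape(-1,3),np.array(s["rvec"],float),np.array(s["tvec"],float),np.array(s["intrinsics"],float),None)[0][:,0]
def onz(s,uv,z):
    R=cv2.Rodrigues(np.array(s["rvec"],float))[0];t=np.array(s["tvec"],float).ravel()
    d=R.T@np.linalg.inv(s["intrinsics"])@[uv[0],uv[1],1];c=-R.T@t
    return c+d*(z-c[2])/d[2]
E
python3 - <<'E'
from h import *
o=ctrl.get_obs();print(o)
for n in("scene","side"):
    s=ctrl.snapshot(n);cv2.imwrite(f"pics/{n}0.png",s["pixels"])
    R=cv2.Rodrigues(np.array(s["rvec"],float))[0];print(n,-R.T@np.ravel(s["tvec"]))
    for l in("fixture","crank_handle","shoe_face","chute","bar_center","bottle_center","spare_center","cam_center"):
        try:
            for k in ctrl.search_frame(s,l)[:3]:print(n,l,np.round(k["centre"],3),round(k["confidence"],2),np.round(proj(s,k["centre"])[0]))
        except Exception as e:print(l,e)
E
```

```text
{'clock': 0.0, 'joint_pos': array([-4.85225571e+01,  2.05938617e+01,  6.33161439e-01, -2.10101698e-02,
       -7.01351867e+01, -1.65065293e+01]), 'qvel': array([-0.09835001, -0.02836963,  0.0664388 ,  0.03231582, -0.01845365,
       -0.02758813]), 'tau': array([-1.94136970e-03, -5.82721639e+01,  2.93046427e+01,  6.99693784e+00,
        6.68291192e-03, -1.76779972e-04]), 'tool_pos': array([ 0.28472435, -0.61146675,  0.22558784]), 'orientation': array([-1.79991690e+02, -9.75472991e-02,  1.14963751e+02]), 'force': array([-0.5953539 , -0.26455391,  0.31031448]), 'moment': array([ 0.04873285,  0.02500602, -0.01449163]), 'opening': 0.0875919427925999}
scene [0.89013694 0.48093773 0.49055138]
scene fixture [0.611 0.108 0.012] 0.64 [261. 318.]
scene fixture [0.651 0.142 0.053] 0.16 [252. 326.]
scene crank_handle [0.547 0.021 0.13 ] 0.61 [251. 210.]
scene shoe_face [0.65  0.14  0.052] 0.85 [252. 325.]
scene chute [0.649 0.168 0.043] 0.96 [267. 341.]
scene bar_center [0.549 0.195 0.079] 0.7 [336. 292.]
scene bar_center [0.476 0.334 0.014] 0.62 [446. 350.]
scene bar_center [0.33  0.106 0.024] 0
[... 166 characters left out ...]
9] 0.96 [300. 262.]
scene spare_center [0.549 0.198 0.073] 0.53 [337. 296.]
scene spare_center [0.627 0.302 0.06 ] 0.49 [359. 384.]
side [ 0.43064063 -0.42442084  0.4965815 ]
side fixture [0.559 0.038 0.009] 0.89 [374. 315.]
side crank_handle [0.538 0.008 0.124] 0.79 [370. 265.]
side chute [0.642 0.177 0.045] 0.8 [413. 230.]
side bar_center [0.537 0.179 0.077] 0.92 [346. 214.]
side bar_center [0.466 0.327 0.015] 0.88 [294. 197.]
side bar_center [0.327 0.097 0.015] 0.8 [203. 289.]
side bottle_center [0.613 0.284 0.056] 0.87 [382. 188.]
side spare_center [0.482 0.058 0.032] 0.78 [316. 295.]
side cam_center [0.559 0.032 0.014] 0.77 [375. 316.]
side cam_center [0.637 0.131 0.057] 0.2 [419. 242.]
```

View pics/scene0.png

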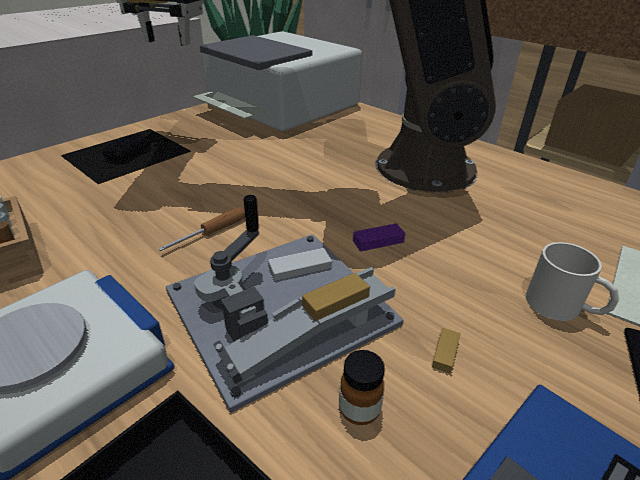

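View pics/side0.png

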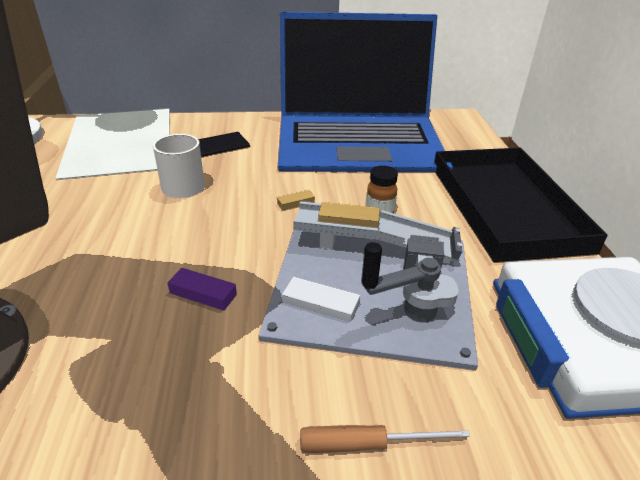

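The candidates for "the bar" in the scene view are the brass bar on the landing (336,294), the small brass block on the desk (446,350) and the purple block (378,236). By the description I choose the larger brass one, on the landing. Next I check it in close crops.

```bash
python3 - <<'E'
import cv2
for n,(x0,y0,x1,y1) in dict(scene=(155,190,415,410),side=(255,190,485,365)).items():
    a=cv2.imread(f"pics/{n}0.png")[y0:y1,x0:x1]
    a=cv2.resize(a,None,fx=2.7 if n=="scene" else 3.4,fy=2.7 if n=="scene" else 3.4,interpolation=cv2.INTER_CUBIC)
    cv2.imwrite(f"pics/{n}0c.png",a)
E
```

```text
(no output)
```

View pics/scene0c.png

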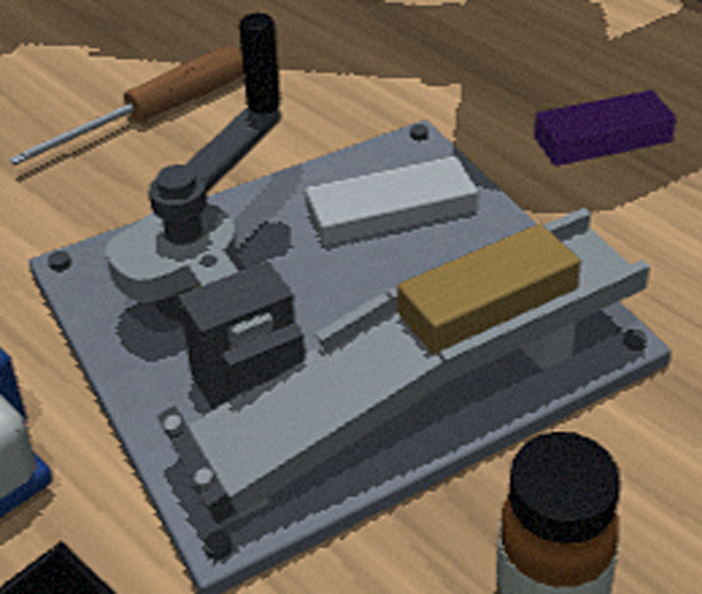

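View pics/side0c.png

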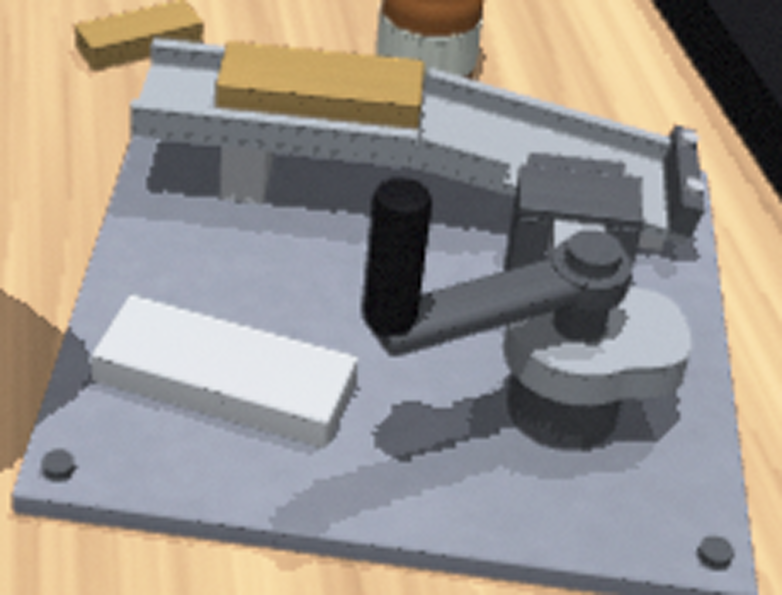

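```bash
python3 - <<'E'
from h import *
S=ctrl.snapshot("scene");D=ctrl.snapshot("side")
sc=lambda p:(p[0]/2.7+155,p[1]/2.7+190)
sd=lambda p:(p[0]/3.4+255,p[1]/3.4+190)
def tri(a,b):
    P=[np.array(s["intrinsics"])@np.c_[cv2.Rodrigues(np.array(s["rvec"],float))[0],np.ravel(s["tvec"])] for s in(S,D)]
    X=cv2.triangulatePoints(P[0],P[1],np.array(sc(a)).reshape(2,1),np.array(sd(b)).reshape(2,1));return (X[:3]/X[3]).ravel()
r=lambda x:np.round(x,4)
pl=[onz(S,sc(p),.012) for p in[(33,258),(203,578),(668,350),(428,122)]]
for p in pl:print("plate sc",r(p))
for p in[(15,497),(752,590)]:print("plate sd",r(onz(D,sd(p),.012)))
for i in range(4):
    d=pl[(i+1)%4]-pl[i];print(r(np.linalg.norm(d)),np.degrees(np.arctan2(d[1],d[0])))
print("shaft",r(onz(S,sc((177,176)),.098)),r(onz(D,sd((595,252)),.098)),r(tri((177,176),(595,252))))
print("handle",r(onz(S,sc((259,20)),.148)),r(onz(D,sd((402,195)),.148)),r(tri((259,20),(402,195))))
b=[onz(S,sc(p),.077) for p in[(400,285),(437,330),(580,262),(543,227)]]
b2=[onz(D,sd(p),.077) for p in[(423,105),(424,64),(222,43),(218,92)]]
for q in(b,b2):
    d=(q[2]+q[3]-q[0]-q[1])/2;print("bar",r(np.mean(q,0)),np.linalg.norm(d),np.degrees(np.arctan2(-d[1],-d[0])),[list(r(x[:2])) for x in q])
E
```

```text
plate sc [ 0.6678 -0.0505  0.012 ]
plate sc [0.728  0.1894 0.012 ]
plate sc [0.4687 0.2579 0.012 ]
plate sc [0.4081 0.0184 0.012 ]
plate sd [0.4056 0.008  0.012 ]
plate sd [ 0.668  -0.0544  0.012 ]
0.2474 75.92308315348613
0.2681 165.19958837451017
0.2471 -104.21794936058345
0.2687 -14.854850590730393
shaft [0.6216 0.0421 0.098 ] [0.6207 0.0342 0.098 ] [0.6211 0.0383 0.095 ]
handle [0.5413 0.017  0.148 ] [0.5401 0.0096 0.148 ] [0.5401 0.0135 0.1455]
bar [0.5451 0.1952 0.077 ] 0.08685144861447522 -13.726766414963162 [[np.float64(0.5826), np.float64(0.1677)], [np.float64(0.592), np.float64(0.2021)], [np.float64(0.5068), np.float64(0.2209)], [np.float64(0.499), np.float64(0.19)]]
bar [0.5419 0.1839 0.077 ] 0.08956392493227036 -11.833069758991176 [[np.float64(0.5826), np.float64(0.1591)], [np.float64(0.5889), np.float64(0.1903)], [np.float64(0.5007), np.float64(0.2122)], [np.float64(0.4954), np.float64(0.1739)]]
```

Plate, shaft and bar measurements give a fixture yaw of about -14.4°, shaft at (0.621, 0.038), handle at (0.540, 0.013) and bar centre at (0.543, 0.190). The crank therefore starts near 1.08 rad. I move to a hover behind the bar.

Call:
{"api": "carry_out", "payload": {
  "increments": [
    [0, 0, 0, 50, 62, 0, 1],
    [0, 0, 0, 85, 115, 0, 1],
    [0, 0, 0, 120, 165, 0, 1],
    [0, 0, 5, 145, 220, 0, 1],
    [0, 0, 10, 160, 280, 0, 1],
    [0, 0, 15, 165, 340, 0, 1],
    [0, 0, 20, 165, 400, 0, 1],
    [0, 0, 25, 165, 460, 0, 1],
    [0, 0, 30, 165, 520, 0, 1],
    [0, 0, 35, 165, 580, 0, 1],
    [0, 0, 40, 165, 640, 0, 1],
    [0, 0, 45, 165, 700, 0, 1],
    [0, 0, 50.6, 170, 760, -10, 1],
    [0, 0, 50.6, 174, 810, -27, 1],
    [0, 0, 50.6, 174, 822, -27, 1],
    [0, 0, 50.6, 174, 822, -27, 1],
    [0, 0, 50.6, 174, 822, -27, 1]
  ]
}}

```text
clock: 3.12
tool_pos: [0.459, 0.2092, 0.2]
orientation: [180.0, 0.0, 165.5]
force: [1.1, -0.5, 0.2]
opening: 0.0007
```

```bash
cat >> h.py <<'E'
from scipy.spatial.transform import Rotation as Ro
def wcam():
    o=ctrl.get_obs();s=ctrl.snapshot("wrist")
    T=np.eye(4);T[:3,:3]=Ro.from_euler("xyz",o["orientation"],degrees=True).as_matrix();T[:3,3]=o["tool_pos"]
    C=np.linalg.inv(T@np.array(s["hand_eye"]))
    s["rvec"]=cv2.Rodrigues(C[:3,:3])[0];s["tvec"]=C[:3,3];return o,s
E
python3 - <<'E'
from h import *
o,s=wcam();print(o["clock"],o["tool_pos"],o["orientation"],o["opening"])
cv2.imwrite("pics/w1.png",s["pixels"])
for l in("bar_center","crank_handle","chute","shoe_face"):
    for k in ctrl.search_frame(s,l)[:2]:print(l,np.round(k["centre"],3),round(k["confidence"],2),np.round(proj(s,k["centre"])[0]))
E
```

```text
3.125 [0.45898634 0.20915846 0.20004832] [1.79974728e+02 1.90752591e-02 1.65525877e+02] 0.0006747559242392463
bar_center [0.539 0.188 0.078] 0.72 [214. 231.]
bar_center [0.328 0.103 0.025] 0.57 [435.  60.]
crank_handle [0.561 0.083 0.015] 0.71 [172. 109.]
crank_handle [0.61  0.036 0.089] 0.7 [37. 51.]
chute [0.654 0.162 0.044] 0.86 [ 95. 225.]
shoe_face [0.642 0.134 0.063] 0.97 [ 81. 195.]
```

View pics/w1.png

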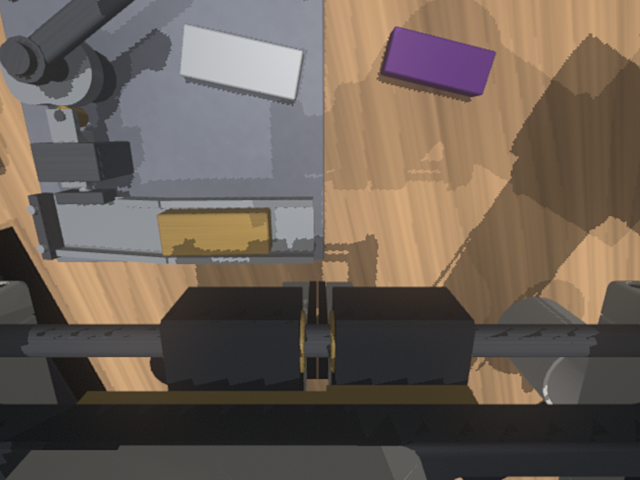

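The wrist view shows the bar at (160–271, 207–256) in the channel. The chute lies nearly level in the picture, which confirms the yaw. The shaft top is at about (20,60).

```bash
python3 - <<'E'
from h import *
o,s=wcam()
f=lambda uv,z:np.round(onz(s,uv,z),4)[:2]
for n,uv,z in[("rear",(270,208),.077),("rear",(271,250),.077),("front",(159,211),.077),("shaft",(20,59),.098),("wallfar r",(314,256),.065),("wallnear r",(314,199),.065),("plate edge",(323,262),.012),("plate edge",(323,0),.012),("far wall l",(62,259),.04)]:print(n,f(uv,z))
E
```

```text
rear [0.4901 0.1817]
rear [0.4994 0.2158]
front [0.5768 0.1618]
shaft [0.6171 0.0413]
wallfar r [0.4675 0.2338]
wallnear r [0.4549 0.1855]
plate edge [0.4653 0.2604]
plate edge [0.4079 0.0333]
far wall l [0.7005 0.1859]
```

Call:
{"api": "carry_out", "payload": {
  "increments": [
    [0, 0, 0, 0, 0, -50, 1],
    [0, 0, 0, 0, 0, -90, 1],
    [0, 0, 0, 0, 0, -120, 1],
    [0, 0, 0, 0, 0, -135, 1],
    [0, 0, 0, 0, 0, -139, 1],
    [0, 0, 0, 0, 0, -139, 1]
  ]
}}

```text
clock: 4.18
tool_pos: [0.4594, 0.2104, 0.0612]
orientation: [180.0, 0.0, 165.6]
force: [0.6, -0.9, 0.2]
opening: 0.0005
```

Call:
{"api": "carry_out", "payload": {
  "increments": [
    [0, 0, 0, 8, -2, 0, 1],
    [0, 0, 0, 15, -4, 0, 1],
    [0, 0, 0, 21, -5.4, 0, 1],
    [0, 0, 0, 27, -7, 0, 1],
    [0, 0, 0, 33, -8.5, 0, 1],
    [0, 0, 0, 38, -9.8, 0, 1],
    [0, 0, 0, 43, -11, 0, 1],
    [0, 0, 0, 48, -12.3, 0, 1],
    [0, 0, 0, 53, -13.6, 0, 1]
  ]
}}

```text
clock: 5.3
tool_pos: [0.511, 0.1961, 0.0606]
orientation: [-179.9, -0.1, 165.5]
force: [-7.4, 1.5, 5.4]
opening: 0.0004
```

```bash
python3 - <<'E'
from h import *
for n in("scene","side"):
    s=ctrl.snapshot(n);cv2.imwrite(f"pics/{n}1.png",s["pixels"])
    for k in ctrl.search_frame(s,"bar_center")[:1]:print(n,np.round(k["centre"],3),k["confidence"])
a=cv2.imread("pics/side1.png")[130:330,255:485];cv2.imwrite("pics/side1c.png",cv2.resize(a,None,fx=3,fy=3))
E
```

```text
scene [0.579 0.185 0.079] 0.56
side [0.466 0.326 0.017] 0.82
```

View pics/side1c.png

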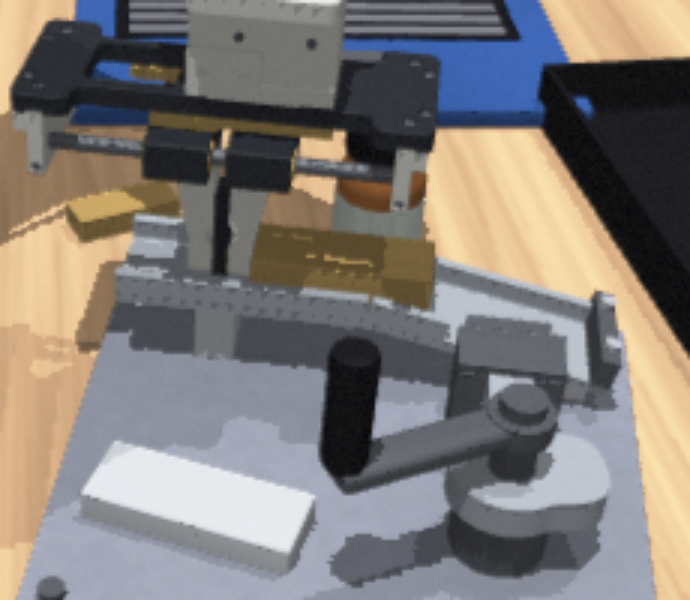

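The side crop shows the finger behind the bar, which has moved about 31 mm and overhangs the crest. I estimate about 85 mm still to go.

Call:
{"api": "carry_out", "payload": {
  "increments": [
    [0, 0, 0, 6, -1.5, 1, 1],
    [0, 0, 0, 12, -3, 1, 1],
    [0, 0, 0, 18, -4.6, 1, 1],
    [0, 0, 0, 24, -6.2, 1, 1],
    [0, 0, 0, 30, -7.7, 1, 1],
    [0, 0, 0, 36, -9.2, 1, 1],
    [0, 0, 0, 42, -10.8, 1, 1],
    [0, 0, 0, 48, -12.3, 1, 1],
    [0, 0, 0, 54, -13.9, 1, 1],
    [0, 0, 0, 60, -15.4, 1, 1],
    [0, 0, 0, 64, -16.4, 1, 1],
    [0, 0, 0, 64, -16.4, 1, 1]
  ]
}}

```text
clock: 7.0
tool_pos: [0.5767, 0.1802, 0.0618]
orientation: [180.0, 0.1, 165.6]
force: [-0.1, 0.3, -0.4]
opening: 0.0003
```

```bash
python3 - <<'E'
from h import *
print(ctrl.get_obs()["tool_pos"])
for n in("scene","side"):
    s=ctrl.snapshot(n);cv2.imwrite(f"pics/{n}2.png",s["pixels"])
    for k in ctrl.search_frame(s,"bar_center")[:1]:print(n,np.round(k["centre"],3),k["confidence"])
a=np.hstack([cv2.resize(cv2.imread("pics/scene2.png")[210:410,160:420],(520,400)),cv2.resize(cv2.imread("pics/side2.png")[180:280,345:415+0],(280,400))])
cv2.imwrite("pics/c2.png",a)
E
```

```text
[0.57666909 0.1801687  0.06175943]
scene [0.476 0.334 0.014] 0.77
side [0.626 0.158 0.064] 0.83
```

View pics/c2.png

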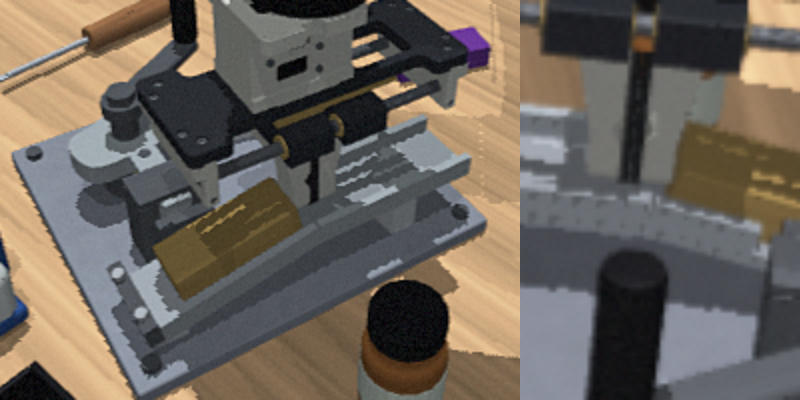

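Call:
{"api": "carry_out", "payload": {
  "increments": [
    [0, 0, 0, 4, -1, -1, 1],
    [0, 0, 0, 8, -2, -1, 1],
    [0, 0, 0, 12, -3, -1, 1],
    [0, 0, 0, 15, -3.9, -1, 1],
    [0, 0, 0, 15, -3.9, -1, 1]
  ]
}}

```text
clock: 7.82
tool_pos: [0.5914, 0.176, 0.0605]
orientation: [180.0, 0.0, 165.6]
force: [-0.2, 1.1, 0.5]
opening: 0.0
```

Call:
{"api": "carry_out", "payload": {
  "increments": [
    [0, 0, 0, 2, -0.5, 0, 1],
    [0, 0, 0, 3, -0.8, 0, 1],
    [0, 0, 0, 3, -0.8, 0, 1]
  ]
}}

```text
clock: 8.2
tool_pos: [0.5939, 0.1753, 0.0605]
orientation: [-180.0, -0.0, 165.6]
force: [-1.3, 0.3, -0.1]
opening: 0.0002
```

Call:
{"api": "carry_out", "payload": {
  "increments": [
    [0, 0, 0, 2, -0.5, 0, 1],
    [0, 0, 0, 3, -0.8, 0, 1],
    [0, 0, 0, 3, -0.8, 0, 1]
  ]
}}

```text
clock: 8.57
tool_pos: [0.5968, 0.1746, 0.0605]
orientation: [-180.0, -0.0, 165.6]
force: [-2.6, 0.7, -0.8]
opening: 0.0002
```

Call:
{"api": "carry_out", "payload": {
  "increments": [
    [0, 0, 0, 2, -0.5, 0, 1],
    [0, 0, 0, 3, -0.8, 0, 1],
    [0, 0, 0, 3, -0.8, 0, 1]
  ]
}}

```text
clock: 8.95
tool_pos: [0.597, 0.1742, 0.0605]
orientation: [-179.9, -0.2, 165.6]
force: [-14.6, 6.0, 8.9]
opening: 0.0005
```

Call:
{"api": "carry_out", "payload": {
  "increments": [
    [0, 0, 0, 2, -0.5, 0, 1],
    [0, 0, 0, 3, -0.8, 0, 1],
    [0, 0, 0, 3, -0.8, 0, 1]
  ]
}}

```text
clock: 9.32
tool_pos: [0.5972, 0.174, 0.0605]
orientation: [-179.9, -0.5, 165.6]
force: [-28.7, 11.5, 17.6]
opening: 0.0007
```

```bash
python3 - <<'E'
from h import *
s=ctrl.snapshot("scene");cv2.imwrite("pics/scene3.png",s["pixels"]);d=ctrl.snapshot("side")["pixels"]
a=np.hstack([cv2.resize(s["pixels"][270:390,200:330],(433,400),interpolation=2),cv2.resize(d[190:280,360:480-15],(467-100,400),interpolation=2)])
cv2.imwrite("pics/c3.png",a)
E
```

```text
(no output)
```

View pics/c3.png

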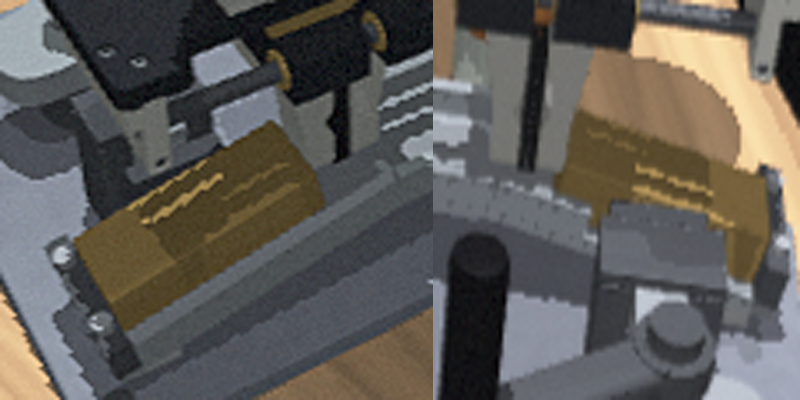

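The bar's front end is flush on the stop in both views (force rose from about 3 to 29 N over 6 mm). I back off, rise and go above the handle.

Call:
{"api": "carry_out", "payload": {
  "increments": [
    [0, 0, 0, -10, 2.5, 0, 1],
    [0, 0, 0, -25, 6.4, 0, 1],
    [0, 0, 0, -25, 6.4, 50, 1],
    [0, 0, 0, -25, 6.4, 100, 1],
    [0, 0, -8, -30, 0, 140, 0.55],
    [0, 0, -18, -40, -35, 150, 0.55],
    [0, 0, -28, -50, -75, 150, 0.55],
    [0, 0, -38, -58, -115, 150, 0.55],
    [0, 0, -48, -63, -150, 150, 0.55],
    [0, 0, -58.5, -63, -159.5, 150, 0.55],
    [0, 0, -58.5, -63, -159.5, 150, 0.55],
    [0, 0, -58.5, -63, -159.5, 150, 0.55]
  ]
}}

```text
clock: 10.92
tool_pos: [0.54, 0.0138, 0.2106]
orientation: [180.0, 0.0, 107.3]
force: [0.1, -0.1, -0.1]
opening: 0.0395
```

```bash
python3 - <<'E'
from h import *
o,s=wcam();print(o["clock"],o["tool_pos"],o["orientation"],o["opening"])
cv2.imwrite("pics/w4.png",s["pixels"])
for l in("crank_handle","bar_center"):
    for k in ctrl.search_frame(s,l)[:2]:print(l,np.round(k["centre"],3),round(k["confidence"],2),np.round(proj(s,k["centre"])[0]))
print(proj(s,[[.5405,.0133,.148],[.5405,.0133,.09],[.621,.039,.098]]))
S=ctrl.snapshot("scene");d=ctrl.snapshot("side")
for x in (S,d):
    for k in ctrl.search_frame(x,"bar_center")[:1]:print(np.round(k["centre"],3),k["confidence"])
cv2.imwrite("pics/scene4.png",S["pixels"])
E
```

```text
10.925 [0.5399953  0.01381031 0.21061666] [1.79973406e+02 6.16124715e-03 1.07299720e+02] 0.039525934309869434
crank_handle [0.534 0.016 0.147] 0.56 [322. 249.]
bar_center [0.344 0.096 0.02 ] 0.84 [475.  29.]
bar_center [0.472 0.328 0.017] 0.65 [629. 240.]
[[315.5323596  256.91998083]
 [315.88974702 232.80628841]
 [316.58971202 330.60257733]]
[0.478 0.336 0.016] 0.98
[0.328 0.099 0.019] 0.95
```

View pics/w4.png

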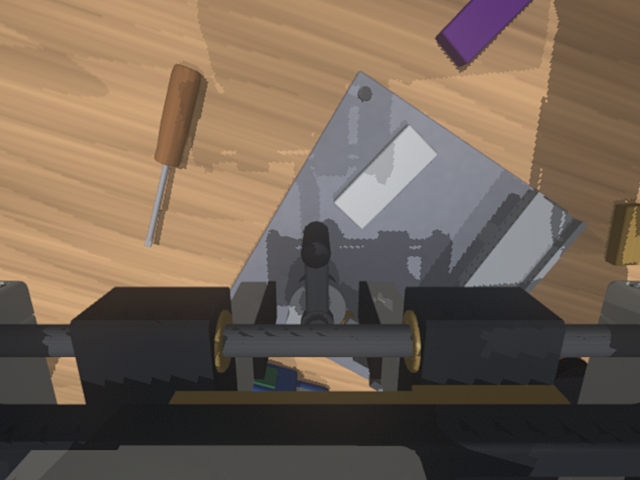

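The handle shows at (316, 222–268), where my prediction puts it (316,257). I descend and cage it.

Call:
{"api": "carry_out", "payload": {
  "increments": [
    [0, 0, 0, 0, 0, -40, 0.55],
    [0, 0, 0, 0, 0, -70, 0.55],
    [0, 0, 0, 0, 0, -90, 0.55],
    [0, 0, 0, 0, 0, -102, 0.55],
    [0, 0, 0, 0, 0, -102, 0.65],
    [0, 0, 0, 0, 0, -102, 0.65],
    [0, 0, 0, 0, 0, -102, 0.65]
  ]
}}

```text
clock: 12.15
tool_pos: [0.5405, 0.0137, 0.1095]
orientation: [179.9, -0.0, 107.1]
force: [0.1, -0.2, -0.6]
opening: 0.0306
```

Call:
{"api": "carry_out", "payload": {
  "increments": [
    [0, 0, 4, 2, -5, 0, 0.65],
    [0, 0, 7.7, 4.1, -10.6, 0, 0.65],
    [0, 0, 11.7, 7, -16, 0, 0.65],
    [0, 0, 15.7, 9.9, -21, 0, 0.65],
    [0, 0, 19.7, 13.3, -26, 0, 0.65],
    [0, 0, 23.7, 17, -30.5, 0, 0.65],
    [0, 0, 23.7, 17, -30.5, 0, 0.65]
  ]
}}

```text
clock: 13.02
tool_pos: [0.5573, -0.0171, 0.1091]
orientation: [180.0, 0.0, 130.7]
force: [0.3, -0.4, -0.4]
opening: 0.0305
```

Call:
{"api": "carry_out", "payload": {
  "increments": [
    [0, 0, 4, 4.1, -4.3, 0, 0.65],
    [0, 0, 8, 8.4, -8.4, 0, 0.65],
    [0, 0, 12, 13, -12.1, 0, 0.65],
    [0, 0, 16, 17.9, -15.5, 0, 0.65],
    [0, 0, 20, 23, -18.6, 0, 0.65],
    [0, 0, 24, 28.2, -21.3, 0, 0.65],
    [0, 0, 24, 28.2, -21.3, 0, 0.65]
  ]
}}

```text
clock: 13.9
tool_pos: [0.5845, -0.0382, 0.1088]
orientation: [-180.0, -0.0, 154.7]
force: [-3.8, 1.9, 1.7]
opening: 0.0306
```

```bash
python3 - <<'E'
from h import *
a=[ctrl.snapshot(n)["pixels"] for n in("scene","side")]
cv2.imwrite("pics/c5.png",np.hstack([cv2.resize(a[0][190:410,160:400],(400,367)),cv2.resize(a[1][180:380,280:500],(400,367))]))
E
```

```text
(no output)
```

View pics/c5.png

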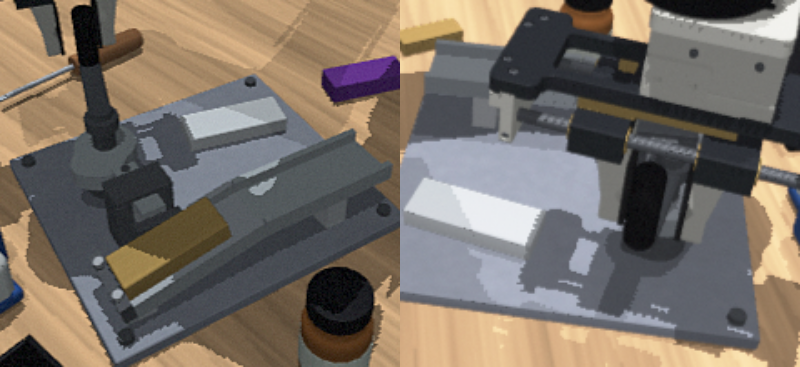

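The handle is caged and moving with the tool (force about 4 N on the ramp), and the bar is still at the stop. I continue to the dwell.

Call:
{"api": "carry_out", "payload": {
  "increments": [
    [0, 0, 4, 5.5, -2.2, 0, 0.65],
    [0, 0, 8, 11.1, -4.2, 0, 0.65],
    [0, 0, 12, 16.9, -5.7, 0, 0.65],
    [0, 0, 16, 22.7, -6.9, 0, 0.65],
    [0, 0, 20, 28.6, -7.6, 0, 0.65],
    [0, 0, 24, 34.5, -7.9, 0, 0.65],
    [0, 0, 28, 40.4, -7.8, 0, 0.65],
    [0, 0, 31, 44.8, -7.5, 0, 0.65],
    [0, 0, 34, 49.2, -6.9, 0, 0.65],
    [0, 0, 37, 53.6, -6.1, 0, 0.65],
    [0, 0, 37, 53.6, -6.1, 0, 0.65],
    [0, 0, 37, 53.6, -6.1, 0, 0.65]
  ]
}}

```text
clock: 15.5
tool_pos: [0.6387, -0.0445, 0.1086]
orientation: [-180.0, 0.0, -168.3]
force: [-1.9, -0.6, 1.5]
opening: 0.0305
```

Call:
{"api": "carry_out", "payload": {
  "increments": [
    [0, 0, 0, 0, 0, 0, 0.5],
    [0, 0, 0, 0, 0, 0, 0.5],
    [0, 0, 0, 0, 0, 0, 0.5],
    [0, 0, 0, 0, 0, 30, 0.5],
    [0, 0, 0, 0, 0, 60, 0.5],
    [0, 0, 0, 0, 0, 110, 0.5],
    [0, 0, 0, -60, 0, 130, 0.5],
    [0, 0, 0, -120, -40, 130, 0.5],
    [0, 0, 0, -140, -95, 130, 0.5],
    [0, 0, 0, -140, -130, 130, 0.5],
    [0, 0, 0, -140, -130, 130, 0.5]
  ]
}}

```text
clock: 16.88
tool_pos: [0.4982, -0.1764, 0.2389]
orientation: [-180.0, 0.0, -168.4]
force: [-0.1, 0.4, 0.3]
opening: 0.0438
```

```bash
python3 - <<'E'
from h import *
S=ctrl.snapshot("scene");D=ctrl.snapshot("side")
for n,s in(("scene",S),("side",D)):
    cv2.imwrite(f"pics/{n}6.png",s["pixels"])
    for l in("crank_handle","shoe_face","bar_center"):
        for k in ctrl.search_frame(s,l)[:1]:print(n,l,np.round(k["centre"],3),round(k["confidence"],2))
cv2.imwrite("pics/c6.png",np.hstack([cv2.resize(S["pixels"][190:410,160:340],(400,489)),cv2.resize(D["pixels"][180:400,300:480],(400,489))]))
E
```

```text
scene crank_handle [ 0.635 -0.04   0.127] 0.94
scene shoe_face [0.656 0.143 0.056] 0.67
scene bar_center [0.66  0.172 0.063] 0.96
side crank_handle [ 0.628 -0.048  0.126] 0.91
side bar_center [0.619 0.158 0.059] 0.63
```

View pics/c6.png

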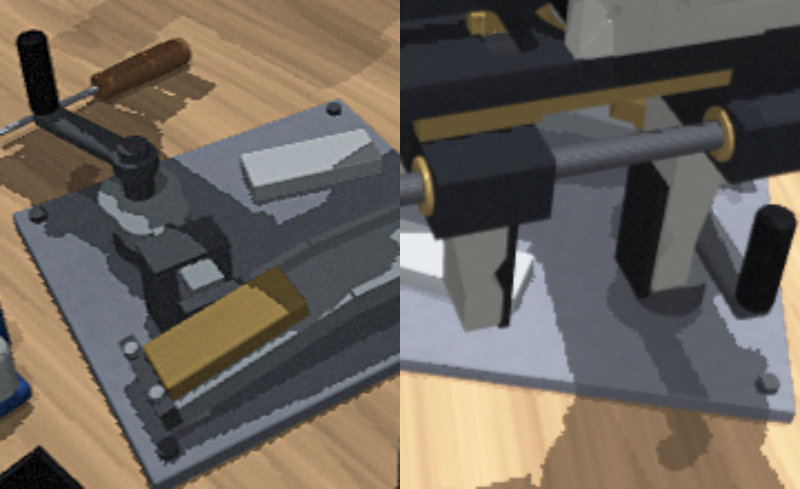

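The handle stays at about (0.632, -0.044), which is a crank angle of about 2.46 rad. I clear the side view for one last check of the bar.

Call:
{"api": "carry_out", "payload": {
  "increments": [
    [0, 0, 0, -20, -55, 0, 0.5],
    [0, 0, 0, -40, -110, 0, 0.5],
    [0, 0, 0, -65, -160, 0, 0.5],
    [0, 0, 0, -90, -210, 0, 0.5],
    [0, 0, 0, -120, -260, 0, 0.5],
    [0, 0, 0, -150, -310, 0, 0.5],
    [0, 0, 0, -175, -360, 0, 0.5],
    [0, 0, 0, -195, -410, 0, 0.5],
    [0, 0, 0, -200, -420, 0, 0.5],
    [0, 0, 0, -200, -420, 0, 0.5]
  ]
}}

```text
clock: 18.52
tool_pos: [0.2985, -0.5944, 0.2378]
orientation: [179.9, -0.0, -168.3]
force: [1.2, 1.1, -0.4]
opening: 0.0441
```

```bash
python3 - <<'E'
from h import *
S=ctrl.snapshot("scene");D=ctrl.snapshot("side")
sh=np.array([.621,.0385]);a=np.radians(-14.4);ex=np.array([np.cos(a),np.sin(a)]);ey=np.array([-ex[1],ex[0]])
for n,s in(("scene",S),("side",D)):
    for l in("crank_handle","shoe_face","bar_center","bottle_center","spare_center"):
        for k in ctrl.search_frame(s,l)[:1]:
            c=np.array(k["centre"]);print(n,l,np.round(c,3),round(k["confidence"],2))
    # model overlay: home bar top & rear edges, pressed to far wall
    q=.21
    def P(x,y,z): # chute frame -> world
        X=x*np.cos(q)+z*np.sin(q);Z=.0404-x*np.sin(q)+z*np.cos(q);w=sh+X*ex+(.1275+y)*ey;return[w[0],w[1],Z]
    im=cv2.resize(s["pixels"],None,fx=5,fy=5,interpolation=cv2.INTER_CUBIC)
    p=proj(s,[P(0,0,.022)])[0]*5
    u,v=int(p[0])-200,int(p[1])-200
    cv2.imwrite(f"pics/z_{n}.png",im[v:v+420,u:u+400])
cv2.imwrite("pics/c7.png",np.hstack([cv2.imread("pics/z_scene.png"),cv2.imread("pics/z_side.png")]))
E
```

```text
scene crank_handle [ 0.636 -0.036  0.128] 0.86
scene shoe_face [0.658 0.144 0.06 ] 0.6
scene bar_center [0.332 0.107 0.023] 0.96
scene bottle_center [0.626 0.304 0.058] 0.9
scene spare_center [0.497 0.076 0.03 ] 0.87
side crank_handle [ 0.63  -0.05   0.126] 0.76
side shoe_face [0.65  0.146 0.061] 0.69
side bar_center [0.652 0.158 0.061] 0.8
side bottle_center [0.61  0.284 0.054] 0.71
side spare_center [0.484 0.057 0.026] 0.62
```

View pics/c7.png

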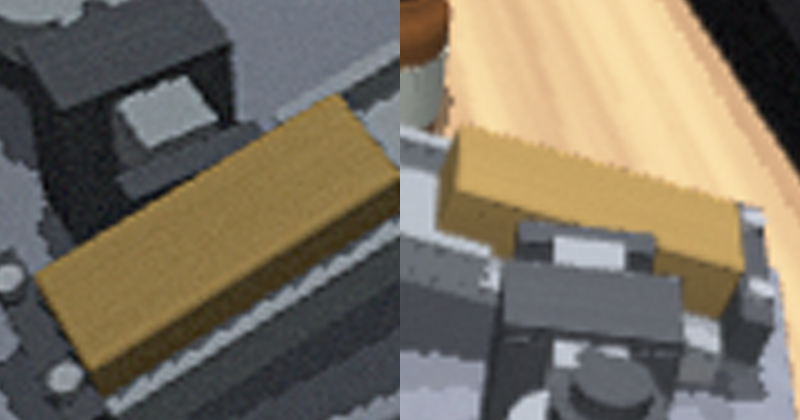

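The bar is flush on the stop and parallel to the far wall in both views. The ram is extended with the shoe against the bar's near side. I hand in the job.

```bash
python3 -c "
from plant import ctrl
print(ctrl.close_job(), ctrl.get_obs()['clock'])"
```

```text
the job is handed in; nothing more can be done
the job is handed in; nothing more can be done
```

I pushed the brass bar down the chute to the stop, cranked the cam counter-clockwise onto its dwell, let go, and handed the job in at about 18.6 s. No verdict came back.

- **Bar:** it is flush on the stop and parallel to the far wall in both camera views. The push force rose from about 3 N to 29 N when it reached the stop.
- **Crank:** the handle stood within a few mm of (0.632, -0.043) after release. That is a crank angle of about 2.45 rad, inside the 2.2 to 2.8 dwell.
- **Clamp:** the last picture shows the ram extended and the shoe against the bar. I could not measure the shoe's force or the ram's exact travel.
- **Jar and spare bar:** the jar is unchanged within detector noise of about 3 mm, and the spare bar within about 6 mm.
- **Robot:** it was parked clear of everything.
- **Disagreements:** the two fixed cameras differed by 8 to 14 mm in y throughout, so I averaged them. In the last check the scene camera's bar detector also picked the purple look-alike, so I judged the bar from the pictures.

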